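# Put the lacquer stock back in first-in-first-out order

## Robot

A 6-joint arm with a two-finger parallel gripper is mounted at the origin on the work surface. World frame = base frame: x ahead of the robot, y to its left, z up, the work surface at z = 0. Lengths are in m, angles in rad, forces in N, time in s.
With the tool pointing down it reaches from about 0.4 to 0.825 m from the base axis. Payload 7 kg.
Tool frame: the origin (TCP) lies on the centre line of the jaws, within the pads' length; the fingertips stand 22 mm ahead of it and the grasp point (between the pads) lies 3 mm ahead of it; z points along the fingers, y is the line along which they close (so a half turn about z gives the same grasp; the last joint's range is limited). The gripper opens to 88 mm and grips with 3 to 60 N. Pads are 19 mm wide; open, the fingers measure 130 mm over their backs; the gripper's body (78 mm by 193 mm) begins 47 mm behind the grasp point.
Start: joints at [-1.026, 0.359, 0.012, 0, -1.224, -0.288], TCP at [0.171, -0.653, 0.249] pointing down, gripper open.
Joint ranges: [-3.07, 3.07], [-1.43, 2.12], [-1.02, 1.25], [-3.03, 1.67], [-3.05, -0], [-3.03, 3.03]. Speed limits (rad/s): [2.39, 2.39, 3.01, 3.14, 3.14, 3.14].

## Interface

Orientations are given as [roll, pitch, yaw] about the fixed x, y, z axes, in that order (R = Rz(yaw) Ry(pitch) Rx(roll)).
In Python, from station import monitor, viewer, order gives the robot as it stands. The module is installed in compiled form; this text tells all that it offers.
- The arm moves only by the tool servo_tool, never from a script. Its argument "targets" is a list of rows, each an object with "angular": the turn, a rotation vector about the tool's x, y, z in degrees, a list of three; "xyz": the shift along the tool's x, y, z in cm, a list of three; "claw": the finger opening in cm, from 0 to 8.76. A call has 1 to 20 rows; each row shifts and turns the commanded pose from where the row before left it, along the tool's axes as they then stand; what a row does not reach is not made up. A row lasts 1/10 s, in which the tool goes at most 50 mm and 8.59 degrees, less where a joint would pass 70% of its speed; a pose out of reach is approached as far as the arm can. A call is refused whole if a number of a shift passes 5 or a number of a turn 8.59, either way. A call with a gripper value outside its range is refused whole. The fingers move at their own pace and stop on an object; "force" is the grip in N (left out, the last holds). Time passes only in rows, so rows that do not move let the fingers close. It gives the time, the measured TCP pose, the force, the opening and the grip force at its end, in the units of the state.
- monitor.get_state(): the state, without advancing time (a new reading comes with each control period).
- viewer.grab_frame(name): name is "side" or "top" or "wrist"; returns a dict with "color" (400x640x3 uint8, blue, green, red), "fovy" (degrees; the focal length in pixels is half the picture's height over the tangent of half this angle, whatever the lens; pixels are square), "cx", "cy" (the principal point, pixels), "R" (3x3) and "t" (3): a world point X has camera coordinates R X + t. Camera axes: x right, y down, z forward; pixel columns grow to the right and rows downward; lengths in m; the calibration is good to about 2 mm. A picture is of the moment at which its call begins. There is no depth.
- order.job_done(): hands the job in; it is judged then, once.
The state is a dict: "t": time; "q": joint angles; "qd": joint speeds; "joint_efforts": joint torques, N m; "eef_pos": TCP position; "ee_rot": TCP orientation; "force": force on the tool from outside, world axes, zero at the start; "moment": the same for the moment, N m; "width": finger opening in m; "gripper_force": force on a finger pad.
Only numpy, scipy, OpenCV 4.12 (cv2) and the standard library are available. Lean on these libraries where they do the work, as an engineer would, in place of code of your own. Each camera call takes 0.05 s, during which the arm holds its last target. There are 200 camera calls.

## Task

The opened lacquer jar, the one with the slim brush cap, was put away among the sealed jars in the wooden stock lane, and a newly bought sealed jar stands in its copper dish. Put the opened jar back in the copper dish and restock the lane first-in-first-out, one jar centred on each cork square: the two sealed jars already in the lane close up to the front in the order they stand in, and the new jar goes on the back square. The bare cork mat is free for setting a jar down on the way; keep every jar upright and do not disturb the mother-of-pearl checker drying on the leather board.

Things in the scene. Friction and masses are not known exactly. Their poses are not given: they have to be found in the camera images.
- jar_open: The opened jar: amber glass jar of pip lacquer, 44 mm across, standing upright; straight glass side up to 47 mm above its underside (safe to grip there), then a slim black brush cap, 29 mm across at its foot, tapering to 15 mm, 100 mm high overall, about 130 g. At the start it stands on the front or the middle square of the lane. Origin: centre of the underside, z up.
- jar_first: The older of the two sealed jars in the lane, the one nearer the lane's front (on the front or middle square): amber glass jar of pip lacquer, 44 mm across, standing upright; straight glass side up to 47 mm above its underside (safe to grip there), flat steel screw lid 42 mm across on top, 68 mm high overall, about 130 g. Origin: centre of the underside, z up. 
- jar_second: The other sealed jar in the lane, on the back square at the start: amber glass jar of pip lacquer, 44 mm across, standing upright; straight glass side up to 47 mm above its underside (safe to grip there), flat steel screw lid 42 mm across on top, 68 mm high overall, about 130 g. Origin: centre of the underside, z up. 
- jar_new: The newly bought sealed jar, in the copper dish at the start, of the same look as the other sealed jars: amber glass jar of pip lacquer, 44 mm across, standing upright; straight glass side up to 47 mm above its underside (safe to grip there), flat steel screw lid 42 mm across on top, 68 mm high overall, about 130 g. Origin: centre of the underside, z up. 
- dish: Shallow round copper dish, fixed on the leather board, flat floor 78 mm across, rim 94 mm across and 10 mm high. Origin: centre of its underside; its floor, on which a jar stands, is 3 mm higher.
- place_front: Front square of the stock lane, the end nearest the robot: fixed cork square, 62 x 62 mm; a jar stands on its top, 3 mm above its origin (centre of its underside). Its x axis points along the lane, front to back, y across it. The three squares lie 70 mm apart in a fixed wooden rack whose two side fences, 66 mm apart, and back stop stand 11 mm above the cork.
- place_middle: Middle square of the stock lane: fixed cork square, 62 x 62 mm; a jar stands on its top, 3 mm above its origin (centre of its underside). Its x axis points along the lane, front to back, y across it. 
- place_back: Back square of the stock lane, furthest from the robot: fixed cork square, 62 x 62 mm; a jar stands on its top, 3 mm above its origin (centre of its underside). Its x axis points along the lane, front to back, y across it. 
- mat: Bare square cork mat 88 x 88 x 4 mm, fixed on the leather board, the free spot; jars stand on its top, 4 mm above its origin (centre of its underside).
- checker: Mother-of-pearl checker, a pale disc 38 mm across and 9 mm thick, lying loose on the leather board (320 x 300 mm) with the dish and the mat, at least 110 mm from the middle of either; small low things (up to 20 mm high) lie there too. To be left where it is. Origin: centre of its underside.
Mind the look-alikes: they are no part of the job. What is shaped like the jar_new but blue or yellow is not meant.

How it is judged:
By the outcome, as a careful person would: the job done as asked, in the order asked, and still so for the second after the job is handed in, with the robot touching nothing.
It also fails if it takes over 120 s, if anything falls off the work surface, if the arm or the gripper's body presses on something with over 40 N, if the wrist force passes 120 N, or if a joint passes its speed limit or range.

## Working session

There is one attempt and no reset: what is moved stays moved. The work goes in short steps, Python scripts to look and compute and a tool call to move; the robot and the scene stay as the last step left them, time stands still between calls to the robot, and variables do not carry over. Pictures are saved under pics/ and viewed, at most 14 in all, crops included, and the job is handed in when it is done.

Besides the shell and the picture viewer there is one more tool, called after "Call:" as name([rows], argument=value, ...), one row to a line, values as JSON. servo_tool: Moves the arm, as the interface text tells. Its arguments: {"type":"object","properties":{"targets":{"type":"array"},"force":{"type":"number"}},"required":["targets"]}

```bash
mkdir -p pics; cat > h.py <<'E'
import numpy as np, cv2
from station import monitor, viewer, order
def grab(n):
    f=viewer.grab_frame(n); f['n']=n; return f
def foc(f): return f['color'].shape[0]/2/np.tan(np.radians(f['fovy'])/2)
def proj(f,X):
    c=np.asarray(f['R'])@np.asarray(X,float)+f['t']; k=foc(f)
    return np.array([f['cx']+k*c[0]/c[2], f['cy']+k*c[1]/c[2]])
def ray(f,u,v,z):
    k=foc(f); R=np.asarray(f['R']); C=-R.T@np.asarray(f['t'])
    d=R.T@np.array([(u-f['cx'])/k,(v-f['cy'])/k,1.]); s=(z-C[2])/d[2]
    return C+s*d
E
python3 - <<'E'
from h import *
import pickle
for n in("top","side","wrist"):
    f=grab(n); cv2.imwrite(f'pics/{n}0.png',f['color']); pickle.dump(f,open(n+'0.pkl','wb'))
    R=np.array(f['R']); print(n,f['fovy'],f['cx'],f['cy'],-R.T@np.array(f['t']),R[2])
s=monitor.get_state(); print(s)
E
```

```text
top 47.60759316626523 318.2155895203822 199.2075438000265 [0.45154101 0.07218092 0.98782361] [ 0.13589997  0.02777939 -0.99033303]
side 51.16968437515497 318.74681741335826 203.01330563190257 [0.41202318 0.7225311  0.79533614] [ 0.17591033 -0.64234401 -0.74595558]
wrist 71.42721391871655 322.94294576181034 199.3002503816703 [ 0.09814092 -0.67136214  0.38370144] [ 0.26939385  0.07189417 -0.96034274]
{'t': 0.15, 'q': array([-1.02587672e+00,  3.59199527e-01,  1.12851941e-02, -2.23948121e-04,
       -1.22411739e+00, -2.88118713e-01]), 'qd': array([-2.86076852e-04, -2.88721114e-04,  5.05804030e-03,  2.76429633e-03,
        2.56641332e-05, -1.07468478e-04]), 'joint_efforts': array([ 5.13957020e-04, -5.83272529e+01,  2.93295443e+01,  7.00127631e+00,
        8.80070584e-03, -1.12127491e-04]), 'eef_pos': array([ 0.1713353 , -0.65254377,  0.24786511]), 'ee_rot': array([ 3.14034835e+00, -1.49186234e-04, -2.88486789e+00]), 'force': array([-0.0942997 ,  0.2318134 , -0.50125626]), 'moment': array([-0.04849283, -0.02054363,  0.02975617]), 'gripper_force': 0.0, 'width': 0.08759545323469015}
```

View pics/top0.png

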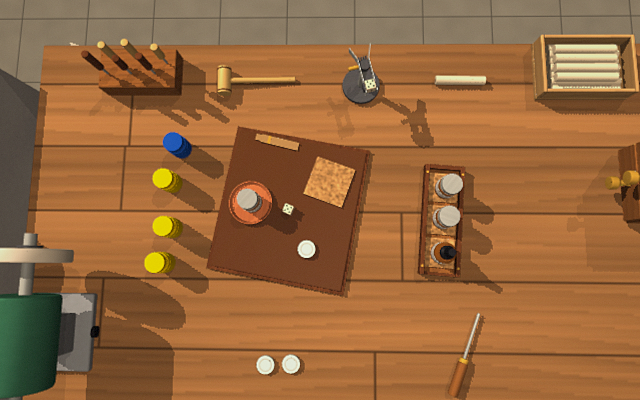

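View pics/side0.png

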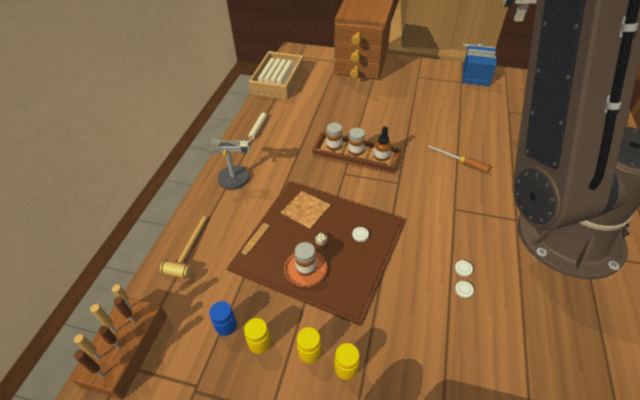

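Top view: the brush-capped jar is at (447,252), on the lane's front square. The sealed jars are at (447,217) and (451,186), and the new jar is in the dish at (247,202). The mat is at (330,182) and the checker at (307,249). The look-alikes are blue (177,145) and yellow (166,181), (165,227) and (158,263), plus loose discs at (265,365) and (291,365). I'll measure next.

```bash
python3 - <<'E'
from h import *
import pickle
T=pickle.load(open('top0.pkl','rb'));S=pickle.load(open('side0.pkl','rb'))
print('origin px',proj(T,[0,0,0]),proj(S,[0,0,0]), 'x+',proj(T,[.5,0,0]))
for u,v,z,n in[(447,252,.1,'open?'),(447,217,.07,'first'),(451,186,.07,'second'),(247,202,.07,'new'),(330,182,.004,'mat'),(307,249,.009,'chk'),(250,203,.01,'dish')]:
    print(n,ray(T,u,v,z))
big=lambda f,x0,y0,w,h,k:cv2.resize(f['color'][y0:y0+h,x0:x0+w],None,fx=k,fy=k,interpolation=cv2.INTER_CUBIC)
a=big(T,400,150,90,140,4); b=big(S,300,110,115,70,3)
c=big(T,200,120,180,185,2)
W=np.zeros((560,800,3),np.uint8); W[:560,:360]=a; W[:210,365:710]=b; W[:0]=0
h,w=c.shape[:2]; c=c[:345]; W[212:212+c.shape[0],365:365+w]=c
cv2.imwrite('pics/crop0.png',W)
E
```

```text
origin px [364.68403946 487.75568478] [568.99595701 236.25055762] x+ [363.85894524 239.31496265]
open? [ 0.47210867 -0.15283605  0.1       ]
first [ 0.54299296 -0.16240771  0.07      ]
second [ 0.60644787 -0.17227176  0.07      ]
new [0.57073116 0.24398554 0.07      ]
mat [0.62495123 0.07422608 0.004     ]
chk [0.47769517 0.12262958 0.009     ]
dish [0.57636569 0.24856428 0.01      ]
```

View pics/crop0.png

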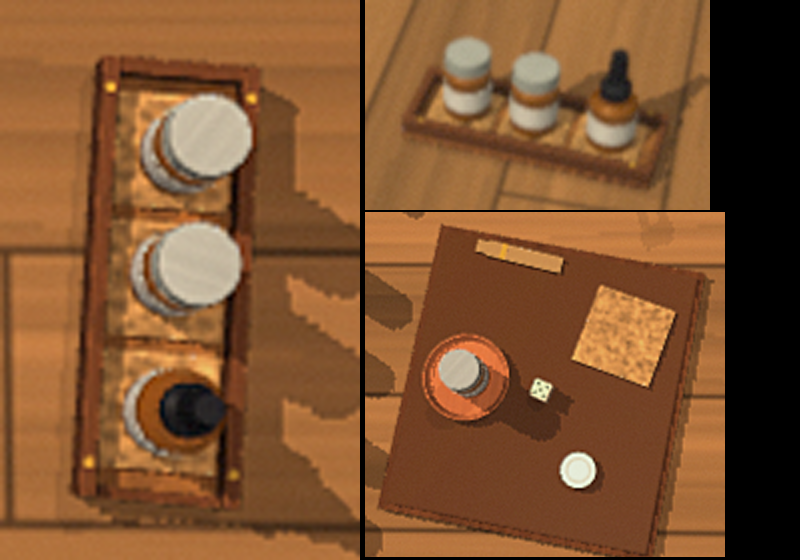

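```bash
cat >> h.py <<'E'
def blobs(f,mask,amin=60):
    n,l,st,c=cv2.connectedComponentsWithStats(mask.astype(np.uint8))
    return [(c[i],st[i]) for i in range(1,n) if st[i,4]>=amin]
def tri(fs,ps):
    A=[];b=[]
    for f,p in zip(fs,ps):
        k=foc(f);R=np.asarray(f['R']);C=-R.T@np.asarray(f['t'])
        d=R.T@np.array([(p[0]-f['cx'])/k,(p[1]-f['cy'])/k,1.]);d/=np.linalg.norm(d)
        P=np.eye(3)-np.outer(d,d);A.append(P);b.append(P@C)
    return np.linalg.solve(sum(A),sum(b))
E
python3 - <<'E'
from h import *
import pickle
T=pickle.load(open('top0.pkl','rb'));S=pickle.load(open('side0.pkl','rb'))
def roi(f,m,x0,y0,x1,y1):
    r=np.zeros(m.shape,bool);r[y0:y1,x0:x1]=1;return m&r
hsv={n:cv2.cvtColor(f['color'],cv2.COLOR_BGR2HSV).astype(int) for n,f in(('T',T),('S',S))}
h=hsv['T']; lid=(h[...,1]<45)&(h[...,2]>130)
for r in((400,150,490,290),(225,180,275,230),(290,235,325,265)):
    for c,s in blobs(T,roi(T,lid,*r)): print('T lid',c.round(1),s, ray(T,*c,.071).round(4))
cop=(h[...,0]<12)&(h[...,1]>150)&(h[...,2]>150)
m=roi(T,cop,220,170,285,235); p=np.argwhere(m)[:,::-1].astype(np.float32)
e=cv2.fitEllipse(cv2.convexHull(p)); print('dish',e,ray(T,*e[0],.010))
mt=(h[...,0]>8)&(h[...,1]>100)&(h[...,2]>125); m=roi(T,mt,295,150,365,215)
r=cv2.minAreaRect(np.argwhere(m)[:,::-1].astype(np.float32)); print('mat',r,[ray(T,*q,.004).round(4) for q in cv2.boxPoints(r)],ray(T,*r[0],.004))
for q in[(427.75,171.75),(463,174.75),(422.25,265.75),(458,269)]: print('pin',ray(T,*q,.02).round(4))
for q in[(427.5,203),(426,235)]: print('gapL',ray(T,*q,.005).round(4))
hs=hsv['S']; lid=(hs[...,1]<45)&(hs[...,2]>120)
for c,s in blobs(S,roi(S,lid,290,110,410,175),20)+blobs(S,roi(S,lid,285,235,325,290),20): print('S',c.round(1),s)
W=pickle.load(open('wrist0.pkl','rb'))
from scipy.spatial.transform import Rotation as Ro
s=monitor.get_state(); R=Ro.from_euler('xyz',s['ee_rot']).as_matrix(); Rc=np.array(W['R']);C=-Rc.T@np.array(W['t'])
print('cam in tool',R.T@(C-s['eef_pos']), (R.T@Rc.T).round(3)); print(R.round(3))
E
```

```text
T lid [244.2 196.2] [237 189  20  20  66] [0.5827 0.2501 0.071 ]
T lid [306.  248.8] [298 241  17  17 224] [0.4765 0.1214 0.071 ]
dish ((249.5177764892578, 201.94325256347656), (41.59059524536133, 43.97709274291992), 42.259864807128906) [0.57868581 0.24969452 0.01      ]
mat ((333.5, 182.0), (64.0, 61.0), 90.0) [array([0.6969, 0.1348, 0.004 ]), array([ 0.6974, -0.0007,  0.004 ]), array([ 5.547e-01, -2.000e-04,  4.000e-03]), array([0.5537, 0.1327, 0.004 ])] [0.62499482 0.06652653 0.004     ]
pin [ 0.6458 -0.1367  0.02  ]
pin [ 0.6396 -0.2119  0.02  ]
pin [ 0.4448 -0.1207  0.02  ]
pin [ 0.4388 -0.195   0.02  ]
gapL [ 0.5797 -0.1378  0.005 ]
gapL [ 0.5102 -0.1331  0.005 ]
S [333.5 128.8] [327 124  14  11 116]
S [356.6 133.9] [350 129  14  12 127]
S [304.2 251.6] [296 243  18  19 262]
cam in tool [ 0.07559407  0.00055245 -0.13582448] [[ 0.    -0.96  -0.279]
 [ 1.     0.    -0.   ]
 [ 0.    -0.279  0.96 ]]
[[-0.967 -0.254 -0.   ]
 [-0.254  0.967  0.001]
 [ 0.     0.001 -1.   ]]
```

Call:
servo_tool([
  {"angular": [0,0,6.4],"xyz": [0,0,0],"claw": 8.7},
  {"angular": [0,0,6.4],"xyz": [0,0,0],"claw": 8.7},
  {"angular": [0,0,6.4],"xyz": [0,0,0],"claw": 8.7},
  {"angular": [0,0,0],"xyz": [-1,1.7,0],"claw": 8.7},
  {"angular": [0,0,0],"xyz": [-2,3.5,0],"claw": 8.7},
  {"angular": [0,0,0],"xyz": [-2,3.5,0],"claw": 8.7},
  {"angular": [0,0,0],"xyz": [-2,3.5,0],"claw": 8.7},
  {"angular": [0,0,0],"xyz": [-2,3.5,0],"claw": 8.7},
  {"angular": [0,0,0],"xyz": [-2,3.5,0],"claw": 8.7},
  {"angular": [0,0,0],"xyz": [-2,3.5,0],"claw": 8.7},
  {"angular": [0,0,0],"xyz": [-2,3.5,0],"claw": 8.7},
  {"angular": [0,0,0],"xyz": [-2,3.5,0],"claw": 8.7},
  {"angular": [0,0,0],"xyz": [-2,3.5,0],"claw": 8.7},
  {"angular": [0,0,0],"xyz": [-2,3.5,0],"claw": 8.7},
  {"angular": [0,0,0],"xyz": [-2,3.5,0],"claw": 8.7},
  {"angular": [0,0,0],"xyz": [-2,3.5,0],"claw": 8.7},
  {"angular": [0,0,0],"xyz": [-2,3.5,0],"claw": 8.7},
  {"angular": [0,0,0],"xyz": [-2,3.5,0],"claw": 8.7},
  {"angular": [0,0,0],"xyz": [-1,1.8,0],"claw": 8.7},
])

```text
t: 2.05
eef_pos: [0.5129, -0.1506, 0.2484]
ee_rot: [3.141, 0.0, 3.065]
force: [-0.5, -0.4, 0.4]
width: 0.0869
gripper_force: 0.0
```

```bash
cat >> h.py <<'E'
from scipy.spatial.transform import Rotation as Ro
def go(X,yaw=None):
    s=monitor.get_state(); R=Ro.from_euler('xyz',s['ee_rot'])
    X=[s['eef_pos'][i] if X[i] is None else X[i] for i in range(3)]
    print('t',round(s['t'],2),'pos',s['eef_pos'].round(4),'rpy',np.degrees(s['ee_rot']).round(2),'w',round(s['width'],4),'F',np.round(s['force'],1),'-> cm',(R.inv().apply(np.array(X)-s['eef_pos'])*100).round(2))
E
python3 - <<'E'
from h import *
import pickle
go([.57,.22,.25])
f=grab('wrist'); pickle.dump(f,open('wl.pkl','wb')); cv2.imwrite('pics/wl.png',f['color'])
for a in([.4725,-.1605,.003],[.5425,-.166,.003],[.612,-.1716,.003]): print(proj(f,a).round(1))
E
```

```text
t 2.05 pos [ 0.5129 -0.1506  0.2484] rpy [1.7999e+02 1.0000e-02 1.7561e+02] w 0.0869 F [-0.5 -0.4  0.4] -> cm [-2.86 37.38 -0.15]
[313.1 146.4]
[313.5 196.3]
[313.7 241.3]
```

View pics/wl.png

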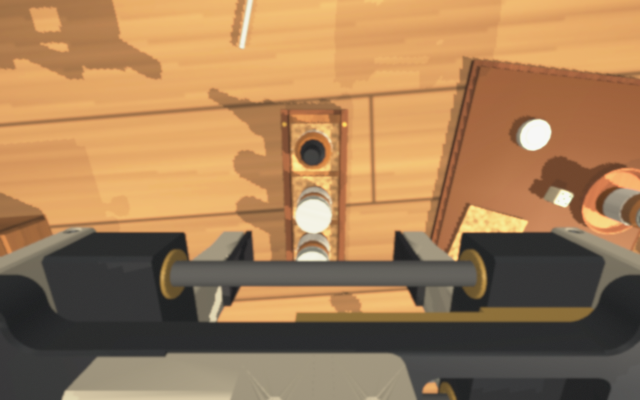

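Wrist view: the lane axis is nearly vertical at column ≈314.5. The capped jar is at (313,150) on the front square, the next lid is at (314,213), and the dish is at (617,197). Next I go above the dish.

Call:
servo_tool([
  {"angular": [0,0,0],"xyz": [-0.1,1.5,0],"claw": 8.7},
  {"angular": [0,0,0],"xyz": [-0.3,3.5,0],"claw": 8.7},
  {"angular": [0,0,0],"xyz": [-0.3,3.5,0],"claw": 8.7},
  {"angular": [0,0,0],"xyz": [-0.3,3.5,0],"claw": 8.7},
  {"angular": [0,0,0],"xyz": [-0.3,3.5,0],"claw": 8.7},
  {"angular": [0,0,0],"xyz": [-0.3,3.5,0],"claw": 8.7},
  {"angular": [0,0,0],"xyz": [-0.3,3.5,0],"claw": 8.7},
  {"angular": [0,0,0],"xyz": [-0.3,3.5,0],"claw": 8.7},
  {"angular": [0,0,0],"xyz": [-0.3,3.5,0],"claw": 8.7},
  {"angular": [0,0,0],"xyz": [-0.3,3.5,0],"claw": 8.7},
  {"angular": [0,0,0],"xyz": [-0.3,3.5,0],"claw": 8.7},
  {"angular": [0,0,0],"xyz": [-0.1,3,0],"claw": 8.7},
  {"angular": [0,0,0],"xyz": [0,0,0],"claw": 8.7},
])

```text
t: 3.4
eef_pos: [0.5743, 0.2413, 0.2478]
ee_rot: [-3.141, -0.001, 3.065]
force: [0.3, -0.3, -0.9]
width: 0.087
gripper_force: 0.0
```

```bash
python3 - <<'E'
from h import *
import pickle
go([.577,.244,.25])
f=grab('wrist'); pickle.dump(f,open('wd.pkl','wb')); cv2.imwrite('pics/wd.png',f['color'])
for a in([.577,.243,.07],[.5787,.2497,.010],[.6255,.0745,.004]): print(proj(f,a).round(1))
E
```

```text
t 3.4 pos [0.5743 0.2413 0.2478] rpy [-1.7999e+02 -3.0000e-02  1.7562e+02] w 0.087 F [ 0.3 -0.3 -0.9] -> cm [-0.25  0.29 -0.22]
[324.4 188.7]
[329.1 179. ]
[210.8 218.7]
```

View pics/wd.png

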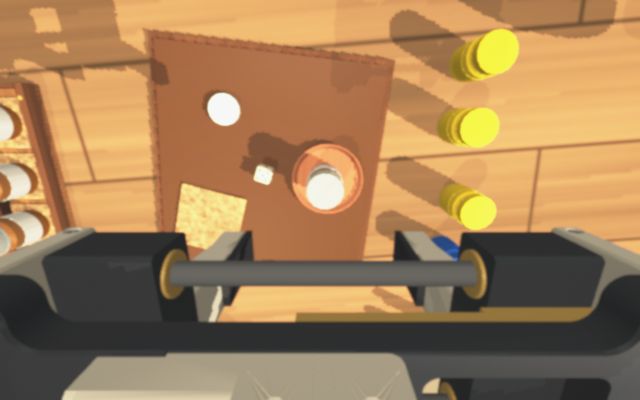

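Lid seen at (325,188), predicted (324,189). The dish centre is at (327,179), so y ≈ 0.247. The jar_new choice is clear: it is steel-lidded and stands in the dish. Next I descend and grip it.

Call:
servo_tool([
  {"angular": [0,0,0],"xyz": [-0.25,0.2,2],"claw": 7},
  {"angular": [0,0,0],"xyz": [0,0,4],"claw": 7},
  {"angular": [0,0,0],"xyz": [0,0,4],"claw": 7},
  {"angular": [0,0,0],"xyz": [0,0,4],"claw": 7},
  {"angular": [0,0,0],"xyz": [0,0,4],"claw": 7},
  {"angular": [0,0,0],"xyz": [0,0,2],"claw": 7},
  {"angular": [0,0,0],"xyz": [0,0,0.8],"claw": 7},
  {"angular": [0,0,0],"xyz": [0,0,0],"claw": 7},
  {"angular": [0,0,0],"xyz": [0,0,0],"claw": 5},
  {"angular": [0,0,0],"xyz": [0,0,0],"claw": 4},
  {"angular": [0,0,0],"xyz": [0,0,0],"claw": 4},
  {"angular": [0,0,0],"xyz": [0,0,0],"claw": 4},
  {"angular": [0,0,0],"xyz": [0,0,0],"claw": 4},
], force=15)

```text
t: 4.75
eef_pos: [0.5753, 0.2324, 0.0425]
ee_rot: [-3.131, -0.004, 3.062]
force: [-0.9, -26.9, 23.2]
width: 0.0464
gripper_force: 14.5
```

```bash
python3 - <<'E'
from h import *
go([.577,.243,.040])
f=grab('side'); g=grab('wrist')
a=cv2.resize(f['color'][200:320,220:380],None,fx=4,fy=4,interpolation=cv2.INTER_CUBIC)
cv2.imwrite('pics/s1.png',a); print(monitor.get_state()['gripper_force'])
go([.577,.243,.040])
E
```

```text
t 4.75 pos [0.5753 0.2324 0.0425] rpy [-179.42   -0.24  175.44] w 0.0464 F [ -0.9 -26.9  23.2] -> cm [-0.08  1.08  0.24]
14.528242002124898
t 4.85 pos [0.5753 0.2322 0.0425] rpy [-179.41   -0.25  175.43] w 0.0461 F [ -1.3 -25.9  22.9] -> cm [-0.08  1.09  0.24]
```

View pics/s1.png

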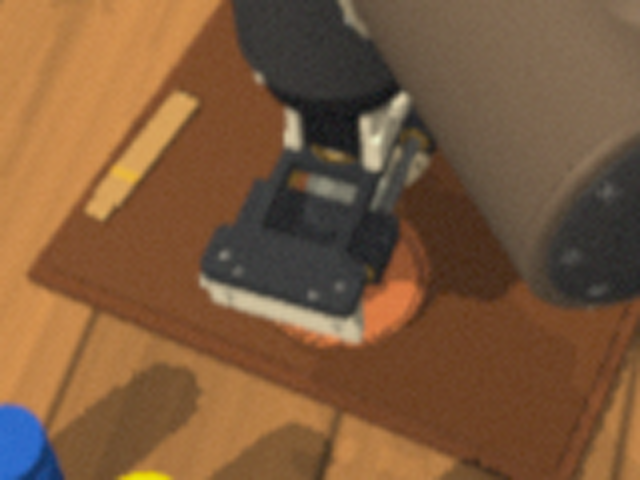

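```bash
python3 - <<'E'
from h import *
g=grab('wrist'); t=grab('top')
W=np.zeros((600,640,3),np.uint8); W[:400]=g['color']
b=cv2.resize(t['color'][150:250,150:360],None,fx=2,fy=2); W[400:600,:420]=b
cv2.imwrite('pics/w1.png',W)
E
```

```text
(no output)
```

View pics/w1.png

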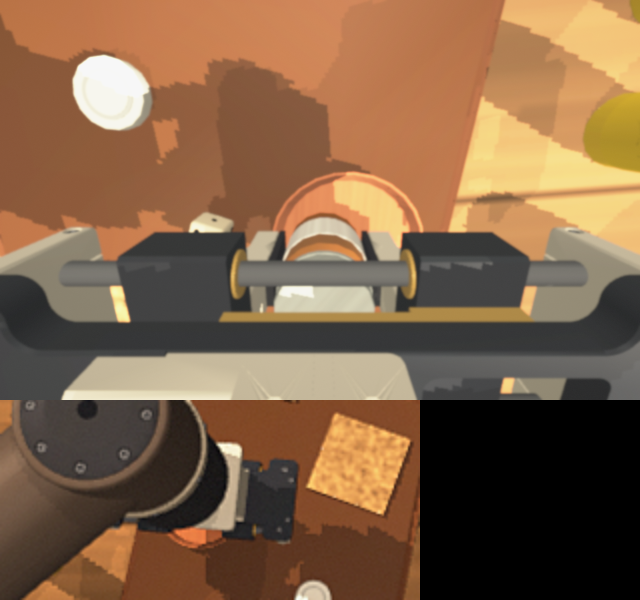

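The jar is upright between the pads (325,250). The left fingertip is pressing on the dish rim, so the board has real thickness. I unload sideways first, then lift.

Call:
servo_tool([
  {"angular": [0,0,0],"xyz": [0,-0.5,-0.2],"claw": 4},
  {"angular": [0,0,0],"xyz": [0,-0.4,-0.3],"claw": 4},
  {"angular": [0,0,0],"xyz": [0,0,-0.5],"claw": 4},
  {"angular": [0,0,0],"xyz": [0,0,-0.5],"claw": 4},
  {"angular": [0,0,0],"xyz": [0,0,0],"claw": 4},
])

```text
t: 5.45
eef_pos: [0.5769, 0.232, 0.0566]
ee_rot: [3.14, 0.001, 3.064]
force: [1.1, -0.0, -1.1]
width: 0.0439
gripper_force: 15.0
```

```bash
python3 - <<'E'
from h import *
import pickle
go([.6255,.0745,.14])
T=pickle.load(open('top0.pkl','rb'));S=pickle.load(open('side0.pkl','rb'))
# board height: same corners in both views: mat corners & checker centre
for n,p,q in(('chk',(306,248.8),None),):
    pass
# checker centroid in side
h=cv2.cvtColor(S['color'],cv2.COLOR_BGR2HSV).astype(int); m=(h[...,1]<60)&(h[...,2]>170); r=np.zeros(m.shape,bool); r[222:245,348:374]=1
c=[b[0] for b in blobs(S,m&r,30)]; print(c)
for q in c: print('chk3d',tri([T,S],[(306,248.8),q]))
# loose discs on the table for reference
h=cv2.cvtColor(T['color'],cv2.COLOR_BGR2HSV).astype(int); mt=(h[...,1]<60)&(h[...,2]>170); r[:]=0; r[350:380,250:305]=1
ct=sorted([tuple(b[0]) for b in blobs(T,mt&r,30)])
r[:]=0; r[255:300,450:480]=1; cs=[tuple(b[0]) for b in blobs(S,m&r,30)]
print(ct,cs)
for a in ct:
  for b in cs: print(tri([T,S],[a,b]).round(4))
E
```

```text
t 5.45 pos [0.5769 0.232  0.0566] rpy [1.7993e+02 8.0000e-02 1.7554e+02] w 0.0439 F [ 1.1 -0.  -1.1] -> cm [ -6.08 -15.31  -8.35]
[array([359.81609195, 233.51724138])]
chk3d [0.4779695  0.12423255 0.01951745]
[(np.float64(264.98062015503876), np.float64(364.4922480620155)), (np.float64(290.49808429118775), np.float64(363.632183908046))] [(np.float64(463.39234449760767), np.float64(267.8181818181818)), (np.float64(463.7782608695652), np.float64(288.68695652173915))]
[0.252  0.1986 0.069 ]
[0.2373 0.2072 0.0068]
[0.2397 0.1539 0.0068]
[ 0.2228  0.16   -0.0658]
```

```bash
python3 - <<'E'
from h import *
import pickle
T=pickle.load(open('top0.pkl','rb'));S=pickle.load(open('side0.pkl','rb'));D=pickle.load(open('wd.pkl','rb'));L=pickle.load(open('wl.pkl','rb'))
print('mat',ray(T,329.9,181.75,.016),'dish',ray(T,249.5,201.9,.022),ray(D,327,179,.022))
print('second',tri([T,S],[(451.5,184.3),(333.5,128.8)]),'first',tri([T,S],[(449.5,215.8),(356.6,133.9)]))
go([*ray(T,329.9,181.75,.016)[:2],.14])
# rack height: pins top vs wrist
for p,q in(((422.25,265.75),(345,124)),((458,269),(284,124))): print('pin',tri([T,L],[p,q]))
# cap tip of open jar: side
h=S['color'].max(2); m=(h<60); r=np.zeros(m.shape,bool); r[122:152,372:396]=1
ys,xs=np.nonzero(m&r); k=ys<=ys.min()+3; p=(xs[k].mean(),ys.min()); print(p,'tip',tri([T,S],[(452,251.5),p]))
E
```

```text
mat [0.62338644 0.07442226 0.016     ] dish [0.57721933 0.24755751 0.022     ] [0.57596807 0.24680624 0.022     ]
second [ 0.60980955 -0.1720633   0.07477779] first [ 0.54500309 -0.1665447   0.07362371]
t 5.45 pos [0.5769 0.232  0.0566] rpy [1.7993e+02 8.0000e-02 1.7554e+02] w 0.0439 F [ 1.1 -0.  -1.1] -> cm [ -5.87 -15.34  -8.35]
pin [ 0.4453745  -0.11808591  0.03342046]
pin [ 0.43959619 -0.19281965  0.02824722]
(np.float64(384.5), np.int64(127)) tip [ 0.47245417 -0.15812594  0.1164353 ]
```

Call:
servo_tool([
  {"angular": [0,0,0],"xyz": [0,0,-1.5],"claw": 4},
  {"angular": [0,0,0],"xyz": [0,0,-1.5],"claw": 4},
  {"angular": [0,0,0],"xyz": [-0.4,-1,0],"claw": 4},
  {"angular": [0,0,0],"xyz": [-0.8,-2,0],"claw": 4},
  {"angular": [0,0,0],"xyz": [-0.8,-2,0],"claw": 4},
  {"angular": [0,0,0],"xyz": [-0.8,-2,0],"claw": 4},
  {"angular": [0,0,0],"xyz": [-0.8,-2,0],"claw": 4},
  {"angular": [0,0,0],"xyz": [-0.8,-2,0],"claw": 4},
  {"angular": [0,0,0],"xyz": [-0.8,-2,0],"claw": 4},
  {"angular": [0,0,0],"xyz": [-0.6,-1.5,0],"claw": 4},
  {"angular": [0,0,0],"xyz": [-0.1,-0.8,0],"claw": 4},
  {"angular": [0,0,0],"xyz": [0,0,0],"claw": 4},
  {"angular": [0,0,0],"xyz": [0,0,1.5],"claw": 4},
  {"angular": [0,0,0],"xyz": [0,0,1.2],"claw": 4},
  {"angular": [0,0,0],"xyz": [0,0,0.5],"claw": 4},
  {"angular": [0,0,0],"xyz": [0,0,0.3],"claw": 4},
  {"angular": [0,0,0],"xyz": [0,0,0.2],"claw": 4},
  {"angular": [0,0,0],"xyz": [0,0,0],"claw": 4},
])

```text
t: 7.25
eef_pos: [0.6232, 0.0742, 0.0486]
ee_rot: [-3.142, 0.0, 3.064]
force: [-0.1, -0.4, -0.7]
width: 0.0442
gripper_force: 15.0
```

Call:
servo_tool([
  {"angular": [0,0,0],"xyz": [0,0,0.15],"claw": 4},
  {"angular": [0,0,0],"xyz": [0,0,0.15],"claw": 4},
  {"angular": [0,0,0],"xyz": [0,0,0],"claw": 4},
])

```text
t: 7.55
eef_pos: [0.6231, 0.074, 0.0455]
ee_rot: [3.142, 0.0, 3.063]
force: [-0.3, -0.2, -0.3]
width: 0.0437
gripper_force: 15.0
```

Call:
servo_tool([
  {"angular": [0,0,0],"xyz": [0,0,0.1],"claw": 4},
  {"angular": [0,0,0],"xyz": [0,0,0.1],"claw": 4},
  {"angular": [0,0,0],"xyz": [0,0,0],"claw": 4},
])

```text
t: 7.85
eef_pos: [0.6234, 0.0741, 0.0439]
ee_rot: [3.141, 0.0, 3.063]
force: [-0.7, 0.6, 1.0]
width: 0.0439
gripper_force: 15.0
```

Call:
servo_tool([
  {"angular": [0,0,0],"xyz": [0,0,0.1],"claw": 4},
  {"angular": [0,0,0],"xyz": [0,0,0],"claw": 4},
])

```text
t: 8.05
eef_pos: [0.6235, 0.0742, 0.0437]
ee_rot: [3.141, 0.001, 3.064]
force: [-3.3, 0.4, 8.3]
width: 0.0442
gripper_force: 15.0
```

Call:
servo_tool([
  {"angular": [0,0,0],"xyz": [0,0,-0.1],"claw": 4},
  {"angular": [0,0,0],"xyz": [0,0,0],"claw": 6},
  {"angular": [0,0,0],"xyz": [0,0,0],"claw": 7},
  {"angular": [0,0,0],"xyz": [0,0,0],"claw": 7},
  {"angular": [0,0,0],"xyz": [0,0,0],"claw": 7},
  {"angular": [0,0,0],"xyz": [0,0,-2],"claw": 7},
  {"angular": [0,0,0],"xyz": [0,0,-4],"claw": 7},
  {"angular": [0,0,0],"xyz": [0,0,-4],"claw": 7},
  {"angular": [0,0,0],"xyz": [0,0,-4],"claw": 7},
  {"angular": [0,0,0],"xyz": [0.4,-2.4,0],"claw": 7},
  {"angular": [0,0,0],"xyz": [0.8,-4,0],"claw": 7},
  {"angular": [0,0,0],"xyz": [0.8,-4,0],"claw": 7},
  {"angular": [0,0,0],"xyz": [0.8,-4,0],"claw": 7},
  {"angular": [0,0,0],"xyz": [0.8,-4,0],"claw": 7},
  {"angular": [0,0,0],"xyz": [0.8,-4,0],"claw": 7},
  {"angular": [0,0,0],"xyz": [0,-1.7,0],"claw": 7},
  {"angular": [0,0,0],"xyz": [0,0,0],"claw": 7},
])

```text
t: 9.75
eef_pos: [0.5597, -0.165, 0.1835]
ee_rot: [-3.141, -0.0, 3.06]
force: [-0.5, 0.6, 0.2]
width: 0.0698
gripper_force: 0.0
```

```bash
python3 - <<'E'
from h import *
import pickle
go([.47,-.159,.2])
f=grab('wrist'); t=grab('top'); pickle.dump((f,t),open('wl2.pkl','wb')); W=np.zeros((600,800,3),np.uint8)
W[:240,:640]=f['color'][:240]
W[240:600,:330]=cv2.resize(f['color'][60:240,240:405],None,fx=2,fy=2,interpolation=cv2.INTER_CUBIC)
W[240:600,340:800]=cv2.resize(t['color'][140:260,220:373],(460,360),interpolation=cv2.INTER_CUBIC)
cv2.imwrite('pics/wl2.png',W)
for z in(0.003,.015):
  for a in([.4725,-.1605,z],[.5425,-.166,z]): print(proj(f,a).round(1))
E
```

```text
t 9.75 pos [ 0.5597 -0.165   0.1835] rpy [-1.7999e+02 -1.0000e-02  1.7535e+02] w 0.0698 F [-0.5  0.6  0.2] -> cm [ 8.99 -0.13 -1.65]
[320.3 107.3]
[320.6 171.5]
[320.1 106.9]
[320.5 173.5]
```

View pics/wl2.png

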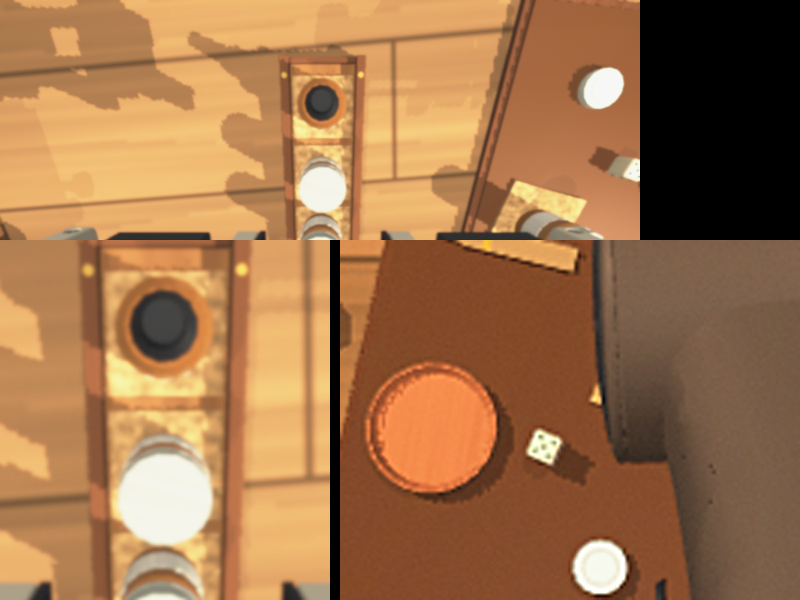

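Wrist view: the front cork centre is at ≈(323,107), the open jar's shoulder at (322,102) and the first lid at (322,188). The dish is empty, and its top-view centre is at crop (432,428).

```bash
python3 - <<'E'
from h import *
import pickle
f,t=pickle.load(open('wl2.pkl','rb'))
print('open',ray(f,322,102.5,.062),ray(f,321.5,99,.113),'first',ray(f,322.5,188.5,.081),'front',ray(f,323,107,.014),'gap',ray(f,322.8,141.5,.014))
T=pickle.load(open('top0.pkl','rb'))
P=[ray(T,*q,.030) for q in[(427.75,171.75),(463,174.75),(422.25,265.75),(458,269)]]; print('pins mean',np.mean(P,0))
d=((432-340)/460*153+220,(428-240)/3+140); print('dish',d,ray(t,*d,.018))
print('openT',ray(T,446.5,251.5,.062),'first',ray(T,449.5,215.8,.082),'second',ray(T,451.5,184.3,.082))
go([.47,-.158,.14])
E
```

```text
open [ 0.47083552 -0.15826447  0.062     ] [ 0.47116849 -0.1584632   0.113     ] first [ 0.54343456 -0.16371853  0.081     ] front [ 0.4728316  -0.15755093  0.014     ] gap [ 0.5080407  -0.16062421  0.014     ]
pins mean [ 0.54129837 -0.16361426  0.03      ]
dish (250.6, 202.66666666666666) [0.57608142 0.24583818 0.018     ]
openT [ 0.47398032 -0.16149499  0.062     ] first [ 0.54423603 -0.16435179  0.082     ] second [ 0.60789317 -0.17017472  0.082     ]
t 9.85 pos [ 0.5604 -0.163   0.1835] rpy [179.99   0.   175.45] w 0.07 F [ 0.  -0.2  0.4] -> cm [ 9.05 -0.22  4.35]
```

Call:
servo_tool([
  {"angular": [0,0,0],"xyz": [2,0,0],"claw": 7},
  {"angular": [0,0,0],"xyz": [3,-0.1,0],"claw": 7},
  {"angular": [0,0,0],"xyz": [3,-0.1,0],"claw": 7},
  {"angular": [0,0,0],"xyz": [1,0,0],"claw": 7},
  {"angular": [0,0,0],"xyz": [0,0,2],"claw": 7},
  {"angular": [0,0,0],"xyz": [0,0,3],"claw": 7},
  {"angular": [0,0,0],"xyz": [0,0,3],"claw": 7},
  {"angular": [0,0,0],"xyz": [0,0,2],"claw": 7},
  {"angular": [0,0,0],"xyz": [0,0,0.5],"claw": 7},
  {"angular": [0,0,0],"xyz": [0,0,0],"claw": 7},
])

```text
t: 10.85
eef_pos: [0.4707, -0.1572, 0.0782]
ee_rot: [-3.141, -0.001, 3.064]
force: [1.1, -0.5, -0.3]
width: 0.0702
gripper_force: 0.0
```

Call:
servo_tool([
  {"angular": [0,0,0],"xyz": [0,0,0.1],"claw": 7},
  {"angular": [0,0,0],"xyz": [0,0,0.1],"claw": 7},
  {"angular": [0,0,0],"xyz": [0,0,0],"claw": 7},
])

```text
t: 11.15
eef_pos: [0.4711, -0.1577, 0.0773]
ee_rot: [3.141, 0.002, 3.063]
force: [0.2, -0.4, 0.1]
width: 0.07
gripper_force: 0.0
```

Call:
servo_tool([
  {"angular": [0,0,0],"xyz": [0,0,0.1],"claw": 7},
  {"angular": [0,0,0],"xyz": [0,0,0],"claw": 7},
])

```text
t: 11.35
eef_pos: [0.4706, -0.1578, 0.0758]
ee_rot: [3.142, 0.0, 3.063]
force: [0.1, 0.5, 0.4]
width: 0.0701
gripper_force: 0.0
```

Call:
servo_tool([
  {"angular": [0,0,0],"xyz": [0,0,0.1],"claw": 7},
  {"angular": [0,0,0],"xyz": [0,0,0.1],"claw": 7},
  {"angular": [0,0,0],"xyz": [0,0,0],"claw": 7},
])

```text
t: 11.65
eef_pos: [0.4705, -0.1578, 0.0734]
ee_rot: [-3.142, -0.0, 3.063]
force: [-0.5, 0.2, 0.4]
width: 0.07
gripper_force: 0.0
```

Call:
servo_tool([
  {"angular": [0,0,0],"xyz": [0,0,0.1],"claw": 7},
  {"angular": [0,0,0],"xyz": [0,0,0],"claw": 7},
])

```text
t: 11.85
eef_pos: [0.4705, -0.1577, 0.0724]
ee_rot: [3.142, -0.0, 3.063]
force: [0.2, 0.0, 1.0]
width: 0.07
gripper_force: 0.0
```

Call:
servo_tool([
  {"angular": [0,0,0],"xyz": [0,0,0.1],"claw": 7},
  {"angular": [0,0,0],"xyz": [0,0,0],"claw": 7},
])

```text
t: 12.05
eef_pos: [0.4705, -0.1577, 0.0714]
ee_rot: [-3.142, -0.0, 3.063]
force: [0.0, 0.1, -0.5]
width: 0.0696
gripper_force: 0.0
```

Call:
servo_tool([
  {"angular": [0,0,0],"xyz": [0,0,0.1],"claw": 7},
  {"angular": [0,0,0],"xyz": [0,0,0],"claw": 7},
])

```text
t: 12.25
eef_pos: [0.4705, -0.1577, 0.0704]
ee_rot: [-3.142, -0.0, 3.063]
force: [0.1, 0.3, -0.3]
width: 0.0698
gripper_force: 0.0
```

Call:
servo_tool([
  {"angular": [0,0,0],"xyz": [0,0,0.1],"claw": 7},
  {"angular": [0,0,0],"xyz": [0,0,0],"claw": 7},
])

```text
t: 12.45
eef_pos: [0.4705, -0.1577, 0.0694]
ee_rot: [3.142, -0.0, 3.063]
force: [0.1, -0.5, -0.8]
width: 0.07
gripper_force: 0.0
```

Call:
servo_tool([
  {"angular": [0,0,0],"xyz": [0,0,0.1],"claw": 7},
  {"angular": [0,0,0],"xyz": [0,0,0],"claw": 7},
])

```text
t: 12.65
eef_pos: [0.4705, -0.1577, 0.0685]
ee_rot: [3.142, -0.0, 3.063]
force: [-0.5, -0.4, -0.1]
width: 0.0701
gripper_force: 0.0
```

Call:
servo_tool([
  {"angular": [0,0,0],"xyz": [0,0,0.1],"claw": 7},
  {"angular": [0,0,0],"xyz": [0,0,0],"claw": 7},
])

```text
t: 12.85
eef_pos: [0.4705, -0.1577, 0.0674]
ee_rot: [3.142, -0.0, 3.063]
force: [1.0, 0.3, -1.2]
width: 0.07
gripper_force: 0.0
```

Call:
servo_tool([
  {"angular": [0,0,0],"xyz": [0,0,0.1],"claw": 7},
  {"angular": [0,0,0],"xyz": [0,0,0],"claw": 7},
])

```text
t: 13.05
eef_pos: [0.4705, -0.1577, 0.0664]
ee_rot: [-3.142, -0.0, 3.063]
force: [0.2, 0.4, 0.1]
width: 0.0696
gripper_force: 0.0
```

Call:
servo_tool([
  {"angular": [0,0,0],"xyz": [0,0,0.1],"claw": 7},
  {"angular": [0,0,0],"xyz": [0,0,0],"claw": 7},
])

```text
t: 13.25
eef_pos: [0.4705, -0.1577, 0.0654]
ee_rot: [3.142, -0.0, 3.063]
force: [0.6, 0.6, -0.3]
width: 0.0701
gripper_force: 0.0
```

Call:
servo_tool([
  {"angular": [0,0,0],"xyz": [0,0,0],"claw": 5},
  {"angular": [0,0,0],"xyz": [0,0,0],"claw": 3.5},
  {"angular": [0,0,0],"xyz": [0,0,0],"claw": 3.5},
  {"angular": [0,0,0],"xyz": [0,0,0],"claw": 3.5},
  {"angular": [0,0,0],"xyz": [0,0,0],"claw": 3.5},
], force=20)

```text
t: 13.75
eef_pos: [0.4706, -0.1578, 0.0656]
ee_rot: [-3.142, 0.0, 3.063]
force: [0.4, -0.1, 0.4]
width: 0.0433
gripper_force: 20.0
```

Call:
servo_tool([
  {"angular": [0,0,0],"xyz": [0,0,-0.5],"claw": 3.5},
  {"angular": [0,0,0],"xyz": [0,0,-1.5],"claw": 3.5},
  {"angular": [0,0,0],"xyz": [0,0,-2],"claw": 3.5},
  {"angular": [0,0,0],"xyz": [0,0,-2],"claw": 3.5},
  {"angular": [0,0,0],"xyz": [0,0,-2],"claw": 3.5},
  {"angular": [0,0,0],"xyz": [0,0,-1.5],"claw": 3.5},
  {"angular": [0,0,0],"xyz": [0,0,-0.5],"claw": 3.5},
  {"angular": [0,0,0],"xyz": [-0.1,0.5,0],"claw": 3.5},
  {"angular": [0,0,0],"xyz": [-0.3,1.5,0],"claw": 3.5},
  {"angular": [0,0,0],"xyz": [-0.4,2.2,0],"claw": 3.5},
  {"angular": [0,0,0],"xyz": [-0.4,2.5,0],"claw": 3.5},
  {"angular": [0,0,0],"xyz": [-0.4,2.5,0],"claw": 3.5},
])

```text
t: 14.95
eef_pos: [0.4932, -0.0663, 0.1644]
ee_rot: [-3.141, -0.002, 3.063]
force: [-0.1, 0.1, -1.4]
width: 0.0434
gripper_force: 20.0
```

Call:
servo_tool([
  {"angular": [0,0,0],"xyz": [-0.45,2.5,0],"claw": 3.5},
  {"angular": [0,0,0],"xyz": [-0.45,2.5,0],"claw": 3.5},
  {"angular": [0,0,0],"xyz": [-0.45,2.5,0],"claw": 3.5},
  {"angular": [0,0,0],"xyz": [-0.45,2.5,0],"claw": 3.5},
  {"angular": [0,0,0],"xyz": [-0.45,2.5,0],"claw": 3.5},
  {"angular": [0,0,0],"xyz": [-0.45,2.5,0],"claw": 3.5},
  {"angular": [0,0,0],"xyz": [-0.45,2.5,0],"claw": 3.5},
  {"angular": [0,0,0],"xyz": [-0.45,2.5,0],"claw": 3.5},
  {"angular": [0,0,0],"xyz": [-0.45,2.5,0],"claw": 3.5},
  {"angular": [0,0,0],"xyz": [-0.45,2.5,0],"claw": 3.5},
  {"angular": [0,0,0],"xyz": [-0.45,2.5,0],"claw": 3.5},
  {"angular": [0,0,0],"xyz": [-0.45,2,0],"claw": 3.5},
  {"angular": [0,0,0],"xyz": [-0.3,1.5,0],"claw": 3.5},
  {"angular": [0,0,0],"xyz": [0,0.8,0],"claw": 3.5},
  {"angular": [0,0,0],"xyz": [0,0,0],"claw": 3.5},
])

```text
t: 16.45
eef_pos: [0.5753, 0.2459, 0.1651]
ee_rot: [-3.141, -0.001, 3.064]
force: [0.1, -0.4, -2.2]
width: 0.0434
gripper_force: 20.0
```

```bash
python3 - <<'E'
from h import *
import pickle
go([.5765,.2468,.09])
f=grab('wrist'); s=grab('side'); t=grab('top')
W=np.zeros((600,700,3),np.uint8); W[:270,:640]=f['color'][:270]
W[270:590,:340]=cv2.resize(s['color'][180:340,230:400],None,fx=2,fy=2); W[270:590,350:700]=cv2.resize(t['color'][140:300,380:555],None,fx=2,fy=2)
cv2.imwrite('pics/d2.png',W)
E
```

```text
t 16.45 pos [0.5753 0.2459 0.1651] rpy [-1.7998e+02 -3.0000e-02  1.7555e+02] w 0.0434 F [ 0.1 -0.4 -2.2] -> cm [-0.12  0.1   7.51]
```

View pics/d2.png

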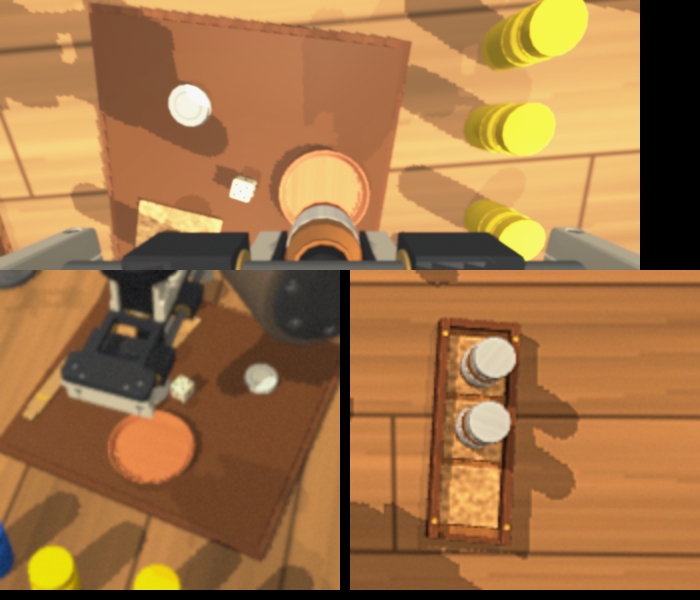

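Call:
servo_tool([
  {"angular": [0,0,0],"xyz": [-0.1,0.1,1],"claw": 3.5},
  {"angular": [0,0,0],"xyz": [0,0,2],"claw": 3.5},
  {"angular": [0,0,0],"xyz": [0,0,2],"claw": 3.5},
  {"angular": [0,0,0],"xyz": [0,0,2],"claw": 3.5},
  {"angular": [0,0,0],"xyz": [0,0,1],"claw": 3.5},
  {"angular": [0,0,0],"xyz": [0,0,0.4],"claw": 3.5},
  {"angular": [0,0,0],"xyz": [0,0,0.1],"claw": 3.5},
  {"angular": [0,0,0],"xyz": [0,0,0],"claw": 3.5},
])

```text
t: 17.4
eef_pos: [0.5769, 0.2464, 0.0812]
ee_rot: [3.141, 0.001, 3.063]
force: [0.2, -1.0, 0.1]
width: 0.0434
gripper_force: 20.0
```

Call:
servo_tool([
  {"angular": [0,0,0],"xyz": [0,0,0.15],"claw": 3.5},
  {"angular": [0,0,0],"xyz": [0,0,0],"claw": 3.5},
])

```text
t: 17.6
eef_pos: [0.5767, 0.2464, 0.0796]
ee_rot: [3.141, 0.001, 3.063]
force: [-0.1, 0.5, -0.7]
width: 0.0436
gripper_force: 20.0
```

Call:
servo_tool([
  {"angular": [0,0,0],"xyz": [0,0,0.15],"claw": 3.5},
  {"angular": [0,0,0],"xyz": [0,0,0],"claw": 3.5},
])

```text
t: 17.8
eef_pos: [0.5764, 0.2462, 0.0776]
ee_rot: [3.141, 0.0, 3.063]
force: [-0.8, 0.3, -0.8]
width: 0.0434
gripper_force: 20.0
```

Call:
servo_tool([
  {"angular": [0,0,0],"xyz": [0,0,0.15],"claw": 3.5},
  {"angular": [0,0,0],"xyz": [0,0,0],"claw": 3.5},
])

```text
t: 18.0
eef_pos: [0.5764, 0.2462, 0.0759]
ee_rot: [-3.141, -0.0, 3.063]
force: [0.0, -0.4, -1.2]
width: 0.044
gripper_force: 20.0
```

Call:
servo_tool([
  {"angular": [0,0,0],"xyz": [0,0,0.15],"claw": 3.5},
  {"angular": [0,0,0],"xyz": [0,0,0],"claw": 3.5},
])

```text
t: 18.2
eef_pos: [0.5764, 0.2461, 0.0743]
ee_rot: [-3.141, -0.0, 3.063]
force: [-0.5, -0.6, -1.9]
width: 0.0433
gripper_force: 20.0
```

Call:
servo_tool([
  {"angular": [0,0,0],"xyz": [0,0,0.1],"claw": 3.5},
  {"angular": [0,0,0],"xyz": [0,0,0],"claw": 3.5},
])

```text
t: 18.4
eef_pos: [0.5764, 0.2461, 0.0734]
ee_rot: [-3.141, -0.0, 3.063]
force: [-0.6, 0.3, -0.4]
width: 0.0434
gripper_force: 20.0
```

Call:
servo_tool([
  {"angular": [0,0,0],"xyz": [0,0,0.1],"claw": 3.5},
  {"angular": [0,0,0],"xyz": [0,0,0],"claw": 3.5},
])

```text
t: 18.6
eef_pos: [0.5764, 0.2462, 0.0724]
ee_rot: [-3.141, -0.0, 3.063]
force: [-0.1, -0.4, -0.2]
width: 0.0435
gripper_force: 20.0
```

Call:
servo_tool([
  {"angular": [0,0,0],"xyz": [0,0,0.1],"claw": 3.5},
  {"angular": [0,0,0],"xyz": [0,0,0],"claw": 3.5},
])

```text
t: 18.8
eef_pos: [0.5764, 0.2462, 0.0714]
ee_rot: [-3.142, -0.0, 3.063]
force: [-0.3, 0.2, -1.2]
width: 0.0434
gripper_force: 20.0
```

Call:
servo_tool([
  {"angular": [0,0,0],"xyz": [0,0,0.1],"claw": 3.5},
  {"angular": [0,0,0],"xyz": [0,0,0],"claw": 3.5},
])

```text
t: 19.0
eef_pos: [0.5764, 0.2462, 0.0704]
ee_rot: [-3.141, -0.0, 3.063]
force: [-0.4, 0.0, -1.7]
width: 0.0436
gripper_force: 20.0
```

Call:
servo_tool([
  {"angular": [0,0,0],"xyz": [0,0,0.1],"claw": 3.5},
  {"angular": [0,0,0],"xyz": [0,0,0],"claw": 3.5},
])

```text
t: 19.2
eef_pos: [0.5764, 0.2462, 0.0694]
ee_rot: [-3.142, -0.0, 3.063]
force: [0.0, 0.3, -1.6]
width: 0.0433
gripper_force: 20.0
```

Call:
servo_tool([
  {"angular": [0,0,0],"xyz": [0,0,0.1],"claw": 3.5},
  {"angular": [0,0,0],"xyz": [0,0,0],"claw": 3.5},
])

```text
t: 19.4
eef_pos: [0.5764, 0.2462, 0.0684]
ee_rot: [-3.141, -0.0, 3.063]
force: [-0.0, 0.4, -1.6]
width: 0.0436
gripper_force: 20.0
```

Call:
servo_tool([
  {"angular": [0,0,0],"xyz": [0,0,0.1],"claw": 3.5},
  {"angular": [0,0,0],"xyz": [0,0,0],"claw": 3.5},
])

```text
t: 19.6
eef_pos: [0.5766, 0.2463, 0.0677]
ee_rot: [3.141, 0.0, 3.063]
force: [0.4, 0.0, -0.4]
width: 0.0435
gripper_force: 20.0
```

Call:
servo_tool([
  {"angular": [0,0,0],"xyz": [0,0,0.1],"claw": 3.5},
  {"angular": [0,0,0],"xyz": [0,0,0],"claw": 3.5},
])

```text
t: 19.8
eef_pos: [0.5766, 0.2462, 0.0676]
ee_rot: [3.141, 0.001, 3.064]
force: [-3.1, -0.8, 6.7]
width: 0.0434
gripper_force: 20.0
```

Call:
servo_tool([
  {"angular": [0,0,0],"xyz": [0,0,-0.1],"claw": 3.5},
  {"angular": [0,0,0],"xyz": [0,0,0],"claw": 5.5},
  {"angular": [0,0,0],"xyz": [0,0,0],"claw": 7},
  {"angular": [0,0,0],"xyz": [0,0,0],"claw": 7},
  {"angular": [0,0,0],"xyz": [0,0,0],"claw": 7},
  {"angular": [0,0,0],"xyz": [0,0,-1],"claw": 7},
  {"angular": [0,0,0],"xyz": [0,0,-3],"claw": 7},
  {"angular": [0,0,0],"xyz": [0,0,-4],"claw": 7},
  {"angular": [0,0,0],"xyz": [0,0,-4],"claw": 7},
  {"angular": [0,0,0],"xyz": [0,0,0],"claw": 7},
])

```text
t: 20.8
eef_pos: [0.5794, 0.2478, 0.195]
ee_rot: [3.135, 0.009, 3.064]
force: [0.2, 0.2, -0.8]
width: 0.0696
gripper_force: 0.0
```

Call:
servo_tool([
  {"angular": [0,0,0],"xyz": [0,-2,0],"claw": 7},
  {"angular": [0,0,0],"xyz": [0,-4,0],"claw": 7},
  {"angular": [0,0,0],"xyz": [0,-4,0],"claw": 7},
  {"angular": [0,0,0],"xyz": [0,-4,0],"claw": 7},
  {"angular": [0,0,0],"xyz": [0,-4,0],"claw": 7},
  {"angular": [0,0,0],"xyz": [0,-4,0],"claw": 7},
  {"angular": [0,0,0],"xyz": [0,-4,0],"claw": 7},
  {"angular": [0,0,0],"xyz": [0,-4,0],"claw": 7},
  {"angular": [0,0,0],"xyz": [0,-4,0],"claw": 7},
  {"angular": [0,0,0],"xyz": [0,-4,0],"claw": 7},
  {"angular": [0,0,0],"xyz": [0,-3,0],"claw": 7},
  {"angular": [0,0,0],"xyz": [0,0,0],"claw": 7},
])

```text
t: 22.0
eef_pos: [0.5429, -0.166, 0.1871]
ee_rot: [-3.141, -0.001, 3.06]
force: [-0.2, 0.8, -0.1]
width: 0.07
gripper_force: 0.0
```

```bash
python3 - <<'E'
from h import *
import pickle
go([.544,-.1638,.056])
f=grab('wrist'); t=grab('top'); pickle.dump((f,t),open('w3.pkl','wb'))
h=cv2.cvtColor(t['color'],cv2.COLOR_BGR2HSV)
W=np.zeros((600,800,3),np.uint8)
W[:480,:400]=cv2.resize(f['color'][0:240,220:420],None,fx=2,fy=2)
W[:480,410:800]=cv2.resize(t['color'][120:280,210:340],(390,480))
cv2.imwrite('pics/w3.png',W)
for a in([.4722,-.158,.013],[.542,-.1637,.013],[.544,-.1638,.081]): print(proj(f,a).round(1))
# front square from the earlier top view, empty
print(ray(pickle.load(open('top0.pkl','rb')),441,253,.013))
E
```

```text
t 22.0 pos [ 0.5429 -0.166   0.1871] rpy [-1.7998e+02 -8.0000e-02  1.7530e+02] w 0.07 F [-0.2  0.8 -0.1] -> cm [-0.11  0.23 13.11]
[324.7 123.2]
[324.6 186.5]
[325.1 206.1]
[ 0.47189227 -0.16219146  0.013     ]
```

View pics/w3.png

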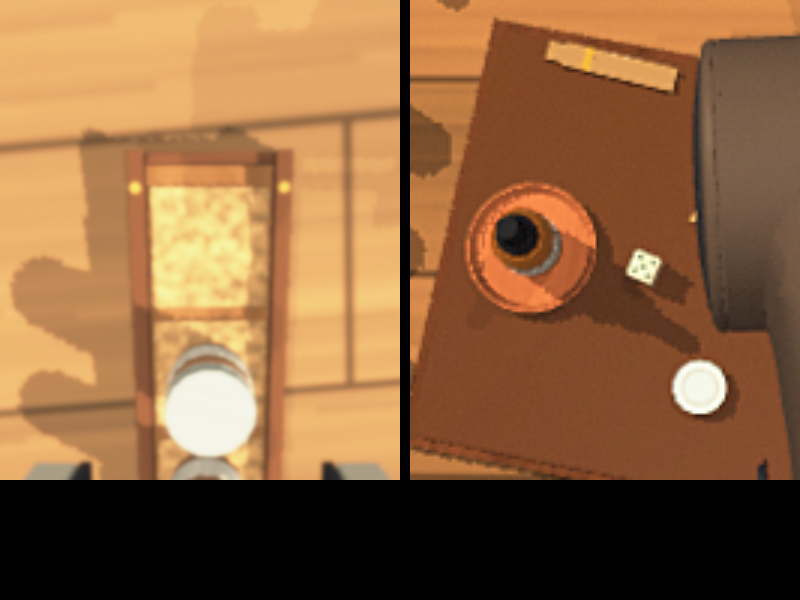

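Wrist view: the front cork is at (325.7,123.5), as predicted, and the first lid is at (325,206). The top crop shows the open jar upright in the dish centre and the checker untouched. Next I grip jar_first.

Call:
servo_tool([
  {"angular": [0,0,0],"xyz": [-0.1,0.15,2],"claw": 7},
  {"angular": [0,0,0],"xyz": [0,0,3],"claw": 7},
  {"angular": [0,0,0],"xyz": [0,0,3],"claw": 7},
  {"angular": [0,0,0],"xyz": [0,0,3],"claw": 7},
  {"angular": [0,0,0],"xyz": [0,0,1.5],"claw": 7},
  {"angular": [0,0,0],"xyz": [0,0,0.5],"claw": 7},
  {"angular": [0,0,0],"xyz": [0,0,0],"claw": 7},
  {"angular": [0,0,0],"xyz": [0,0,0],"claw": 7},
])

```text
t: 22.9
eef_pos: [0.5462, -0.1607, 0.0585]
ee_rot: [-3.142, 0.001, 3.064]
force: [-0.2, -0.4, 0.6]
width: 0.07
gripper_force: 0.0
```

Call:
servo_tool([
  {"angular": [0,0,0],"xyz": [0,0,0],"claw": 5},
  {"angular": [0,0,0],"xyz": [0,0,0],"claw": 3.5},
  {"angular": [0,0,0],"xyz": [0,0,0],"claw": 3.5},
  {"angular": [0,0,0],"xyz": [0,0,0],"claw": 3.5},
  {"angular": [0,0,0],"xyz": [0,0,0],"claw": 3.5},
], force=20)

```text
t: 23.4
eef_pos: [0.5457, -0.1613, 0.058]
ee_rot: [-3.141, 0.001, 3.063]
force: [-1.1, 0.1, 3.6]
width: 0.0433
gripper_force: 20.0
```

```bash
python3 - <<'E'
from h import *
go([.4728,-.1582,.056])
E
```

```text
t 23.4 pos [ 0.5457 -0.1613  0.058 ] rpy [-1.7999e+02  3.0000e-02  1.7552e+02] w 0.0433 F [-1.1  0.1  3.6] -> cm [ 7.3  -0.26  0.2 ]
```

Call:
servo_tool([
  {"angular": [0,0,0],"xyz": [0,0,-0.5],"claw": 3.5},
  {"angular": [0,0,0],"xyz": [0,0,-1],"claw": 3.5},
  {"angular": [0,0,0],"xyz": [0,0,-1],"claw": 3.5},
  {"angular": [0,0,0],"xyz": [0,0,-0.5],"claw": 3.5},
  {"angular": [0,0,0],"xyz": [1,0,0],"claw": 3.5},
  {"angular": [0,0,0],"xyz": [1.8,-0.1,0],"claw": 3.5},
  {"angular": [0,0,0],"xyz": [1.8,-0.1,0],"claw": 3.5},
  {"angular": [0,0,0],"xyz": [1.8,0,0],"claw": 3.5},
  {"angular": [0,0,0],"xyz": [0.8,0,0],"claw": 3.5},
  {"angular": [0,0,0],"xyz": [0,0,0],"claw": 3.5},
  {"angular": [0,0,0],"xyz": [0,0,1],"claw": 3.5},
  {"angular": [0,0,0],"xyz": [0,0,1],"claw": 3.5},
  {"angular": [0,0,0],"xyz": [0,0,0.6],"claw": 3.5},
  {"angular": [0,0,0],"xyz": [0,0,0],"claw": 3.5},
])

```text
t: 24.8
eef_pos: [0.4729, -0.1575, 0.0599]
ee_rot: [-3.141, -0.003, 3.063]
force: [0.4, 0.2, -1.1]
width: 0.0435
gripper_force: 20.0
```

Call:
servo_tool([
  {"angular": [0,0,0],"xyz": [0,0,0.15],"claw": 3.5},
  {"angular": [0,0,0],"xyz": [0,0,0],"claw": 3.5},
])

```text
t: 25.0
eef_pos: [0.4737, -0.1575, 0.0599]
ee_rot: [-3.141, -0.0, 3.063]
force: [0.5, -0.3, -0.8]
width: 0.0434
gripper_force: 20.0
```

Call:
servo_tool([
  {"angular": [0,0,0],"xyz": [0,0,0.1],"claw": 3.5},
  {"angular": [0,0,0],"xyz": [0,0,0],"claw": 3.5},
])

```text
t: 25.2
eef_pos: [0.4737, -0.1574, 0.0592]
ee_rot: [3.142, 0.0, 3.063]
force: [0.3, -0.7, -0.8]
width: 0.0434
gripper_force: 20.0
```

Call:
servo_tool([
  {"angular": [0,0,0],"xyz": [0,0,0.1],"claw": 3.5},
  {"angular": [0,0,0],"xyz": [0,0,0],"claw": 3.5},
])

```text
t: 25.4
eef_pos: [0.4736, -0.1575, 0.0581]
ee_rot: [3.142, 0.0, 3.063]
force: [0.6, 0.1, -0.2]
width: 0.0433
gripper_force: 20.0
```

Call:
servo_tool([
  {"angular": [0,0,0],"xyz": [0,0,0.07],"claw": 3.5},
  {"angular": [0,0,0],"xyz": [0,0,0],"claw": 3.5},
])

```text
t: 25.6
eef_pos: [0.4736, -0.1575, 0.058]
ee_rot: [-3.141, 0.0, 3.064]
force: [-2.5, 0.8, 6.9]
width: 0.0434
gripper_force: 20.0
```

Call:
servo_tool([
  {"angular": [0,0,0],"xyz": [0,0,-0.1],"claw": 3.5},
  {"angular": [0,0,0],"xyz": [0,0,0],"claw": 5.5},
  {"angular": [0,0,0],"xyz": [0,0,0],"claw": 7},
  {"angular": [0,0,0],"xyz": [0,0,0],"claw": 7},
  {"angular": [0,0,0],"xyz": [0,0,0],"claw": 7},
  {"angular": [0,0,0],"xyz": [0,0,-1],"claw": 7},
  {"angular": [0,0,0],"xyz": [0,0,-3],"claw": 7},
  {"angular": [0,0,0],"xyz": [0,0,-4],"claw": 7},
  {"angular": [0,0,0],"xyz": [0,0,-4],"claw": 7},
  {"angular": [0,0,0],"xyz": [-2.5,0,0],"claw": 7},
  {"angular": [0,0,0],"xyz": [-4,-0.1,0],"claw": 7},
  {"angular": [0,0,0],"xyz": [-4,-0.1,0],"claw": 7},
  {"angular": [0,0,0],"xyz": [-3,0,0],"claw": 7},
  {"angular": [0,0,0],"xyz": [0,0,0],"claw": 7},
  {"angular": [0,0,0],"xyz": [0,0,0],"claw": 7},
])

```text
t: 27.1
eef_pos: [0.608, -0.17, 0.1781]
ee_rot: [3.142, -0.001, 3.063]
force: [-0.6, 0.5, 0.7]
width: 0.0699
gripper_force: 0.0
```

```bash
python3 - <<'E'
from h import *
import pickle
go([.609,-.170,.058])
f=grab('wrist'); pickle.dump(f,open('w4.pkl','wb'))
W=np.zeros((600,800,3),np.uint8)
W[:600,:500]=cv2.resize(f['color'][0:240,220:420],(500,600))
cv2.imwrite('pics/w4.png',W[:,:500])
for a in([.4722,-.158,.081],[.542,-.1637,.013],[.609,-.170,.081]): print(proj(f,a).round(1))
E
```

```text
t 27.1 pos [ 0.608  -0.17    0.1781] rpy [ 1.800e+02 -6.000e-02  1.755e+02] w 0.0699 F [-0.6  0.5  0.7] -> cm [-1.100e-01  1.000e-02  1.201e+01]
[324.3  33.9]
[323.7 128. ]
[322.7 209.2]
```

View pics/w4.png

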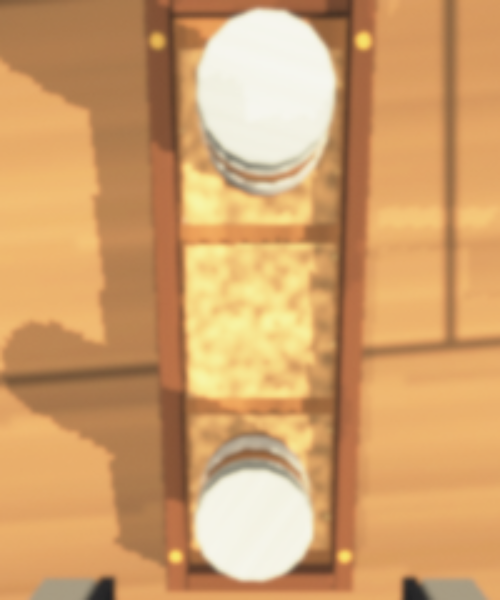

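The middle cork centre is at ≈(324.8,128), as predicted. The front jar is centred and the second lid is at (321.6,209.6). I grip jar_second.

Call:
servo_tool([
  {"angular": [0,0,0],"xyz": [-0.1,-0.05,2],"claw": 7},
  {"angular": [0,0,0],"xyz": [0,0,3],"claw": 7},
  {"angular": [0,0,0],"xyz": [0,0,3],"claw": 7},
  {"angular": [0,0,0],"xyz": [0,0,2.5],"claw": 7},
  {"angular": [0,0,0],"xyz": [0,0,1],"claw": 7},
  {"angular": [0,0,0],"xyz": [0,0,0.5],"claw": 7},
  {"angular": [0,0,0],"xyz": [0,0,0],"claw": 7},
  {"angular": [0,0,0],"xyz": [0,0,0],"claw": 5},
  {"angular": [0,0,0],"xyz": [0,0,0],"claw": 3.5},
  {"angular": [0,0,0],"xyz": [0,0,0],"claw": 3.5},
  {"angular": [0,0,0],"xyz": [0,0,0],"claw": 3.5},
  {"angular": [0,0,0],"xyz": [0,0,0],"claw": 3.5},
])

```text
t: 28.35
eef_pos: [0.6093, -0.1707, 0.059]
ee_rot: [-3.141, 0.001, 3.063]
force: [-1.7, -0.2, 4.1]
width: 0.0434
gripper_force: 20.0
```

```bash
python3 - <<'E'
from h import *
go([.542,-.1632,.058])
E
```

```text
t 28.35 pos [ 0.6093 -0.1707  0.059 ] rpy [-1.7999e+02  5.0000e-02  1.7552e+02] w 0.0434 F [-1.7 -0.2  4.1] -> cm [6.77 0.22 0.09]
```

Call:
servo_tool([
  {"angular": [0,0,0],"xyz": [0,0,-0.5],"claw": 3.5},
  {"angular": [0,0,0],"xyz": [0,0,-1],"claw": 3.5},
  {"angular": [0,0,0],"xyz": [0,0,-1],"claw": 3.5},
  {"angular": [0,0,0],"xyz": [0,0,-0.5],"claw": 3.5},
  {"angular": [0,0,0],"xyz": [1,0.1,0],"claw": 3.5},
  {"angular": [0,0,0],"xyz": [1.8,0.1,0],"claw": 3.5},
  {"angular": [0,0,0],"xyz": [1.8,0,0],"claw": 3.5},
  {"angular": [0,0,0],"xyz": [1.5,0,0],"claw": 3.5},
  {"angular": [0,0,0],"xyz": [0.6,0,0],"claw": 3.5},
  {"angular": [0,0,0],"xyz": [0,0,0],"claw": 3.5},
  {"angular": [0,0,0],"xyz": [0,0,1],"claw": 3.5},
  {"angular": [0,0,0],"xyz": [0,0,1],"claw": 3.5},
  {"angular": [0,0,0],"xyz": [0,0,0.7],"claw": 3.5},
  {"angular": [0,0,0],"xyz": [0,0,0],"claw": 3.5},
  {"angular": [0,0,0],"xyz": [0,0,0.1],"claw": 3.5},
  {"angular": [0,0,0],"xyz": [0,0,0],"claw": 3.5},
])

```text
t: 29.95
eef_pos: [0.5424, -0.1634, 0.0601]
ee_rot: [-3.142, -0.0, 3.063]
force: [0.1, 0.0, -0.4]
width: 0.0435
gripper_force: 20.0
```

Call:
servo_tool([
  {"angular": [0,0,0],"xyz": [0,0,0.1],"claw": 3.5},
  {"angular": [0,0,0],"xyz": [0,0,0],"claw": 3.5},
])

```text
t: 30.15
eef_pos: [0.5424, -0.1634, 0.0594]
ee_rot: [3.142, 0.0, 3.063]
force: [-0.1, 0.4, -1.3]
width: 0.0435
gripper_force: 20.0
```

Call:
servo_tool([
  {"angular": [0,0,0],"xyz": [0,0,0.1],"claw": 3.5},
  {"angular": [0,0,0],"xyz": [0,0,0],"claw": 3.5},
])

```text
t: 30.35
eef_pos: [0.5426, -0.1634, 0.0589]
ee_rot: [-3.142, 0.001, 3.064]
force: [-1.9, 0.7, 2.1]
width: 0.0435
gripper_force: 20.0
```

Call:
servo_tool([
  {"angular": [0,0,0],"xyz": [0,0,0],"claw": 5.5},
  {"angular": [0,0,0],"xyz": [0,0,0],"claw": 7},
  {"angular": [0,0,0],"xyz": [0,0,0],"claw": 7},
  {"angular": [0,0,0],"xyz": [0,0,0],"claw": 7},
  {"angular": [0,0,0],"xyz": [0,0,-1],"claw": 7},
  {"angular": [0,0,0],"xyz": [0,0,-3],"claw": 7},
  {"angular": [0,0,0],"xyz": [0,0,-4],"claw": 7},
  {"angular": [0,0,0],"xyz": [0,0,-3],"claw": 7},
  {"angular": [0,0,0],"xyz": [-0.6,2.3,0],"claw": 7},
  {"angular": [0,0,0],"xyz": [-1,4,0],"claw": 7},
  {"angular": [0,0,0],"xyz": [-1,4,0],"claw": 7},
  {"angular": [0,0,0],"xyz": [-1,4,0],"claw": 7},
  {"angular": [0,0,0],"xyz": [-1,4,0],"claw": 7},
  {"angular": [0,0,0],"xyz": [-1,4,0],"claw": 7},
  {"angular": [0,0,0],"xyz": [-0.6,2,0],"claw": 7},
  {"angular": [0,0,0],"xyz": [0,0,0],"claw": 7},
  {"angular": [0,0,0],"xyz": [0,0,0],"claw": 7},
])

```text
t: 32.05
eef_pos: [0.6229, 0.0741, 0.1685]
ee_rot: [-3.141, -0.0, 3.064]
force: [0.2, 0.1, -0.9]
width: 0.0699
gripper_force: 0.0
```

```bash
python3 - <<'E'
from h import *
go([.6235,.0742,.055])
f=grab('wrist'); print(proj(f,[.6235,.0742,.084]))
h=cv2.cvtColor(f['color'],cv2.COLOR_BGR2HSV).astype(int); m=(h[...,1]<50)&(h[...,2]>190); r=np.zeros(m.shape,bool); r[150:260,255:390]=1
print([(b[0].round(1),b[1]) for b in blobs(f,m&r)])
E
```

```text
t 32.05 pos [0.6229 0.0741 0.1685] rpy [-1.7999e+02 -2.0000e-02  1.7556e+02] w 0.0699 F [ 0.2  0.1 -0.9] -> cm [-0.06  0.02 11.35]
[322.75682573 213.38926378]
[(array([327.2, 180.8]), array([308, 177,  36,  14, 103], dtype=int32)), (array([323.4, 212.5]), array([ 299,  190,   50,   47, 1863], dtype=int32))]
```

Call:
servo_tool([
  {"angular": [0,0,0],"xyz": [0,0,2],"claw": 7},
  {"angular": [0,0,0],"xyz": [0,0,3],"claw": 7},
  {"angular": [0,0,0],"xyz": [0,0,3],"claw": 7},
  {"angular": [0,0,0],"xyz": [0,0,2],"claw": 7},
  {"angular": [0,0,0],"xyz": [0,0,0.7],"claw": 7},
  {"angular": [0,0,0],"xyz": [0,0,0],"claw": 7},
  {"angular": [0,0,0],"xyz": [0,0,0],"claw": 5},
  {"angular": [0,0,0],"xyz": [0,0,0],"claw": 3.5},
  {"angular": [0,0,0],"xyz": [0,0,0],"claw": 3.5},
  {"angular": [0,0,0],"xyz": [0,0,0],"claw": 3.5},
  {"angular": [0,0,0],"xyz": [0,0,0],"claw": 3.5},
])

```text
t: 33.2
eef_pos: [0.6235, 0.0742, 0.0622]
ee_rot: [3.141, 0.001, 3.064]
force: [-1.3, 0.5, 4.9]
width: 0.0438
gripper_force: 20.0
```

Call:
servo_tool([
  {"angular": [0,0,0],"xyz": [0,0,-0.5],"claw": 3.5},
  {"angular": [0,0,0],"xyz": [0,0,-1.5],"claw": 3.5},
  {"angular": [0,0,0],"xyz": [0,0,-2],"claw": 3.5},
  {"angular": [0,0,0],"xyz": [0,0,-1.5],"claw": 3.5},
  {"angular": [0,0,0],"xyz": [0,0,-0.5],"claw": 3.5},
  {"angular": [0,0,0],"xyz": [0,0,0],"claw": 3.5},
])

```text
t: 33.8
eef_pos: [0.6234, 0.0742, 0.122]
ee_rot: [3.141, 0.001, 3.063]
force: [-0.6, 0.3, -1.6]
width: 0.0434
gripper_force: 20.0
```

```bash
python3 - <<'E'
from h import *
go([.612,-.169,.058])
E
```

```text
t 33.8 pos [0.6234 0.0742 0.122 ] rpy [1.7996e+02 6.0000e-02 1.7551e+02] w 0.0434 F [-0.6  0.3 -1.6] -> cm [ -0.76 -24.34   6.38]
```

Call:
servo_tool([
  {"angular": [0,0,0],"xyz": [0,-0.7,0],"claw": 3.5},
  {"angular": [0,0,0],"xyz": [-0.05,-1.6,0],"claw": 3.5},
  {"angular": [0,0,0],"xyz": [-0.08,-2.5,0],"claw": 3.5},
  {"angular": [0,0,0],"xyz": [-0.08,-2.5,0],"claw": 3.5},
  {"angular": [0,0,0],"xyz": [-0.08,-2.5,0],"claw": 3.5},
  {"angular": [0,0,0],"xyz": [-0.08,-2.5,0],"claw": 3.5},
  {"angular": [0,0,0],"xyz": [-0.08,-2.5,0],"claw": 3.5},
  {"angular": [0,0,0],"xyz": [-0.08,-2.5,0],"claw": 3.5},
  {"angular": [0,0,0],"xyz": [-0.08,-2.5,0],"claw": 3.5},
  {"angular": [0,0,0],"xyz": [-0.08,-2.5,0],"claw": 3.5},
  {"angular": [0,0,0],"xyz": [-0.07,-1.5,0],"claw": 3.5},
  {"angular": [0,0,0],"xyz": [0,-0.5,0],"claw": 3.5},
  {"angular": [0,0,0],"xyz": [0,0,0],"claw": 3.5},
  {"angular": [0,0,0],"xyz": [0,0,0],"claw": 3.5},
])

```text
t: 35.2
eef_pos: [0.6116, -0.1685, 0.1211]
ee_rot: [3.141, -0.0, 3.063]
force: [-0.9, 0.2, -0.6]
width: 0.0437
gripper_force: 20.0
```

```bash
python3 - <<'E'
from h import *
go([.612,-.169,.060])
E
```

```text
t 35.2 pos [ 0.6116 -0.1685  0.1211] rpy [ 1.7999e+02 -2.0000e-02  1.7551e+02] w 0.0437 F [-0.9  0.2 -0.6] -> cm [-0.05 -0.05  6.11]
```

Call:
servo_tool([
  {"angular": [0,0,0],"xyz": [0,0,1.5],"claw": 3.5},
  {"angular": [0,0,0],"xyz": [0,0,2],"claw": 3.5},
  {"angular": [0,0,0],"xyz": [0,0,1.5],"claw": 3.5},
  {"angular": [0,0,0],"xyz": [0,0,0.7],"claw": 3.5},
  {"angular": [0,0,0],"xyz": [0,0,0.3],"claw": 3.5},
  {"angular": [0,0,0],"xyz": [0,0,0],"claw": 3.5},
])

```text
t: 35.8
eef_pos: [0.6119, -0.1684, 0.0614]
ee_rot: [-3.141, -0.0, 3.064]
force: [-0.3, -0.0, -0.8]
width: 0.0437
gripper_force: 20.0
```

Call:
servo_tool([
  {"angular": [0,0,0],"xyz": [0,0,0.1],"claw": 3.5},
  {"angular": [0,0,0],"xyz": [0,0,0],"claw": 3.5},
])

```text
t: 36.0
eef_pos: [0.6121, -0.1688, 0.061]
ee_rot: [3.142, 0.001, 3.063]
force: [-0.1, -0.2, -1.9]
width: 0.0432
gripper_force: 20.0
```

Call:
servo_tool([
  {"angular": [0,0,0],"xyz": [0,0,0.1],"claw": 3.5},
  {"angular": [0,0,0],"xyz": [0,0,0],"claw": 3.5},
])

```text
t: 36.2
eef_pos: [0.6118, -0.1689, 0.0596]
ee_rot: [3.142, 0.0, 3.063]
force: [-0.1, -0.4, -0.8]
width: 0.0433
gripper_force: 20.0
```

Call:
servo_tool([
  {"angular": [0,0,0],"xyz": [0,0,0.1],"claw": 3.5},
  {"angular": [0,0,0],"xyz": [0,0,0],"claw": 3.5},
])

```text
t: 36.4
eef_pos: [0.6119, -0.1689, 0.0592]
ee_rot: [-3.141, 0.001, 3.064]
force: [-2.2, 0.4, 5.1]
width: 0.0432
gripper_force: 20.0
```

Call:
servo_tool([
  {"angular": [0,0,0],"xyz": [0,0,0.06],"claw": 3.5},
  {"angular": [0,0,0],"xyz": [0,0,0],"claw": 3.5},
])

```text
t: 36.6
eef_pos: [0.6119, -0.1689, 0.0592]
ee_rot: [-3.141, 0.001, 3.064]
force: [-4.7, 1.9, 8.6]
width: 0.0437
gripper_force: 20.0
```

Contact. Release, rise, move aside and check.

Call:
servo_tool([
  {"angular": [0,0,0],"xyz": [0,0,-0.1],"claw": 3.5},
  {"angular": [0,0,0],"xyz": [0,0,0],"claw": 5.5},
  {"angular": [0,0,0],"xyz": [0,0,0],"claw": 7},
  {"angular": [0,0,0],"xyz": [0,0,0],"claw": 7},
  {"angular": [0,0,0],"xyz": [0,0,0],"claw": 7},
  {"angular": [0,0,0],"xyz": [0,0,-1],"claw": 7},
  {"angular": [0,0,0],"xyz": [0,0,-3],"claw": 7},
  {"angular": [0,0,0],"xyz": [0,0,-4],"claw": 7},
  {"angular": [0,0,0],"xyz": [0,0,-4],"claw": 7},
  {"angular": [0,0,0],"xyz": [0,-3,0],"claw": 7},
  {"angular": [0,0,0],"xyz": [0,-4,0],"claw": 7},
  {"angular": [0,0,0],"xyz": [0,-4,0],"claw": 7},
  {"angular": [0,0,0],"xyz": [0,-4,0],"claw": 7},
  {"angular": [0,0,0],"xyz": [0,-4,0],"claw": 7},
  {"angular": [0,0,0],"xyz": [0,-3,0],"claw": 7},
  {"angular": [0,0,0],"xyz": [0,0,0],"claw": 7},
])

```text
t: 38.2
eef_pos: [0.5935, -0.3918, 0.1789]
ee_rot: [-3.141, -0.0, 3.06]
force: [-0.9, -0.5, -0.2]
width: 0.07
gripper_force: 0.0
```

```bash
python3 - <<'E'
from h import *
t=grab('top'); s=grab('side')
W=np.zeros((600,800,3),np.uint8)
W[:560,:360]=cv2.resize(t['color'][150:290,400:490],(360,560),interpolation=cv2.INTER_CUBIC)
W[:290,365:795]=cv2.resize(t['color'][120:265,210:425],(430,290)); W[300:600,365:765]=cv2.resize(s['color'][110:310,230:496],(400,300))
cv2.imwrite('pics/fin.png',W)
E
```

```text
(no output)
```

View pics/fin.png

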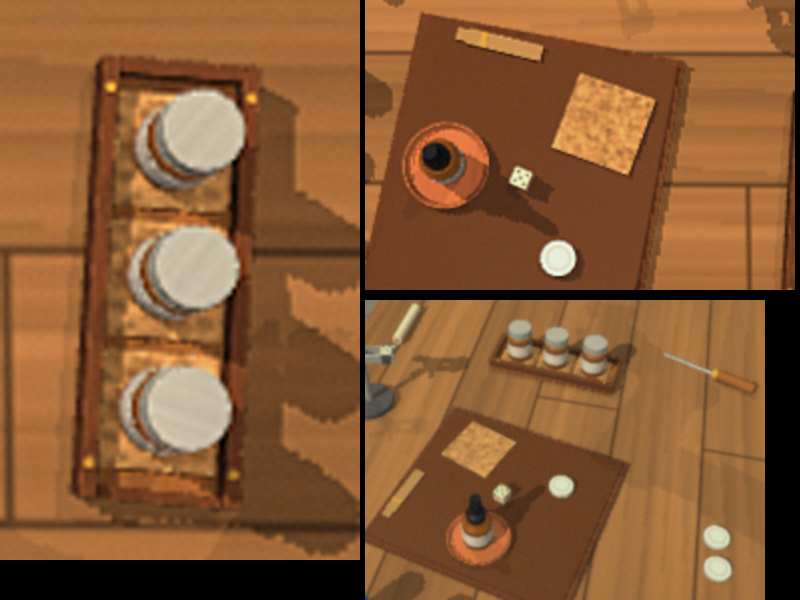

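The lane holds three evenly spaced sealed jars, at crop (203,132), (196,268) and (188,408). The open jar stands in the dish, the mat is bare and the checker hasn't moved. I'm handing it in.

```bash
python3 -c "
from h import *
print(order.job_done())"
```

```text
the job is handed in; nothing more can be done
None
```

Job handed in (no verdict returned): the final pictures show the opened jar upright in the copper dish, the lane restocked in the order asked with the new jar at the back, and the checker where it was; during the first grasp a fingertip pressed on the dish rim (about 27 N sideways and 23 N upward at the wrist).

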